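# Open the short food flask

### The arm

A 6-joint arm with a two-finger parallel gripper is mounted at the origin on a cart in front of the work surface, level with it; the furniture and walls round the work are solid. World frame = base frame: x ahead of the robot, y to its left, z up, the work surface at z = 0. Lengths are in m, angles in degrees, forces in N, time in s.
With the tool pointing down it reaches from about 0.375 to 0.9 m from the base axis. Payload 3.1 kg.
Tool frame: the origin (TCP) lies on the centre line of the jaws, within the pads' length; the fingertips stand bot.nose_length ahead of it and the grasp point (between the pads) lies 2 mm behind it (bot.nose_length is the distance from the TCP to the fingertips, in m); z points along the fingers, y is the direction in which the jaws open and shut (so a half turn about z gives the same grasp; the last joint's range is limited). The gripper opens to 87 mm and grips with 3 to 60 N. Pads are 19 mm wide; open, the fingers measure 117 mm over their backs; the gripper's body (75 mm by 190 mm) begins 51 mm behind the grasp point.
Start: joints at [55.434, 30.224, 82.088, -0, 67.689, -10.227], TCP at [0.258, 0.569, 0.24] pointing down, gripper open.
Joint ranges: [-176.69, 176.69], [-43.24, 126.21], [12.49, 139.97], [-82, 262], [0, 151.66], [-163.58, 163.58]. Speed limits (degrees/s): [159.86, 159.86, 180, 180, 180, 180].

### API

Orientations are given as a 3x3 rotation matrix whose columns are the frame's x, y, z axes.
In Python, from rig import bot, optics, hand_in gives the robot as it stands. The module is installed in compiled form; this text tells all that it offers.
- The arm moves only by the tool move_arm, never from a script. Its argument "series" is a list of rows, each a list of 5 numbers: the shift along the tool's x, y, z in m, then the turn about the tool's z in rad, then the finger opening in m, from 0 to 0.087. In form: [[dx, dy, dz, roll, grip], ...]. A call has 1 to 5 rows; each row is the pose to reach, as a shift and turn from the pose measured when the call began, along the tool's axes at that moment; what a row does not reach only later rows make up. A row lasts 1/8 s, in which the tool goes at most 62.5 mm and 10.7 degrees, less where a joint would pass 70% of its speed; a pose out of reach is approached as far as the arm can. A call with a gripper value outside its range is refused whole. The fingers move at their own pace and stop on an object; the grip force is fixed at half the most. Time passes only in rows, so rows that repeat a pose let the fingers close. It gives the time, the measured TCP pose, the force and the opening at its end, in the units of the state.
- bot.read_state(): the state, without advancing time (a new reading comes with each control period).
- optics.capture(name): name is "side" or "top" or "wrist"; returns the picture (400x640x3 uint8, red, green, blue); there is no depth.
- optics.camera_params(name): a dict with "vfov" (degrees; the focal length in pixels is half the picture's height over the tangent of half this angle, whatever the lens; pixels are square), "cx", "cy" (the principal point, pixels), "world_from_camera" (4x4, takes a point from camera to world coordinates); the wrist camera has in their place "hand_eye" (4x4, takes a point from camera to tool coordinates, whose origin is the TCP and whose axes are the flange's). Camera axes: x right, y down, z forward; pixel columns grow to the right and rows downward; lengths in m; the calibration is good to about 2 mm. A picture is of the moment at which its call begins: read the wrist's pose just before it. camera_params takes no time and is no camera call.
- hand_in(): hands the job in, once; it reports no verdict.
The state is a dict: "time_s": time; "joint_positions": joint angles; "qvel": joint speeds; "tau": joint torques, N m; "position": TCP position; "tcp_rot": TCP orientation; "force": force on the tool from outside, world axes, zero at the start; "moment": the same for the moment, N m; "opening": opening from 0.0 (shut) to 1.0 (fully open).
Only numpy, scipy, OpenCV 4.12 (cv2) and the standard library are available. Lean on these libraries where they do the work, as an engineer would, in place of code of your own. Each camera call takes 0.05 s, during which the arm holds its last target. There are 200 camera calls.

### The job

Open the shorter of the two steel food flasks: pinch the two spring buttons on its lid together to free the catches, lift the lid off, and set it down right way up (buttons on top) on the chopping board, on its empty half nearer to you. Leave the flask standing upright about where it is, and leave the tall flask alone.

Things in the scene. Friction and masses are not known exactly. Their poses are not given: they have to be found in the camera images.
- short_flask_lid_grip (a point): midpoint between the two buttons on the short flask's loose lid, 117 mm above the worktop at the start; x runs through both buttons, z up. Lid: black disc 88 mm wide, its top 12 mm below this point; on it a black housing 40 (x) x 34 (y) mm, top 14 mm above the point; a grey button out of each x end; below, a plug 66 mm wide, flat underside 37 mm below the point (lid stands on it)
- short_flask: the shorter flask: loose upright steel cylinder with black foot, 92 mm wide, 100 mm high to its rim (131 mm with lid), mouth 70 mm wide, 0.6 kg; origin at the centre of its underside, z up. The lid (0.12 kg) sits 20 mm deep in it, locked by two catches below the rim until both buttons are pressed; then it lifts straight out
- chopping_board: wooden chopping board lying flat, fixed, 220 mm (its x, away from the robot) by 320 mm (its y) by 22 mm thick; origin at the centre of its underside. The lemon and garlic lie on the far half (+x); the near half (-x) is free
- tall_flask: the taller flask, of the same make and with the same kind of lid: 92 mm across, 140 mm high to the rim (171 mm with its lid), 0.8 kg; origin at the centre of its underside; not to be disturbed
- short_flask_lid_button_a (a joint): travel of the grey ridged button on the lid's +x end: 0 out, 0.008 m flush with the housing. Buttons 22 mm wide, 20 mm high, centred at the grip point's height; 56 mm over both when out, 40 mm when both flush. Spring 3 N at first, 10 N flush; the catch is free beyond about 6 mm
- short_flask_lid_button_b (a joint): the same for the button on the lid's -x end: 0 out, 0.008 m flush; pinch both together along x, and keep them pinched while lifting
Mind the look-alikes: they are no part of the job. What is shaped like the part that bears short_flask_lid_grip but blue or red is not meant.

How it is judged (in metres and radians):
On the way, in this order (a step that is already met when the one before it is completed fails the run):
1. both buttons of the short flask's lid pinched in together while the lid is in the flask (value of joint each of short_flask_lid_button_a, short_flask_lid_button_b above 0.004 m and z of short_flask_lid_grip in the frame of short_flask below 0.122 m), for 0.05 s.
2. the lid lifted clear of the flask (z of short_flask_lid_grip in the frame of short_flask above 0.15 m), for 0.05 s.
At the end, for the whole second after the job is handed in: The short flask's lid stands level (within 10 degrees), right way up on its plug on the near half of the chopping board (its centre over the board and at most 10 mm beyond the board's middle line), both buttons sprung out again; the short flask stands upright and still within 60 mm of where it was (x of short_flask_lid_grip in the frame of chopping_board between -0.105 and 0.01 m and y of short_flask_lid_grip in the frame of chopping_board between -0.145 and 0.145 m and z of short_flask_lid_grip in the frame of chopping_board between 0.052 and 0.066 m and angle between short_flask_lid_grip's own z axis and vertical below 0.17 rad and value of joint each of short_flask_lid_button_a, short_flask_lid_button_b below 0.003 m and angle between short_flask's own z axis and vertical below 0.1 rad and distance of short_flask from where it was at the start of the episode below 0.06 m and linear speed of short_flask below 0.03 m/s); the robot touches nothing.
It fails at once if the short flask is lifted more than 40 mm or tipped more than 25 degrees (height (world z) of short_flask above 0.04 m or angle between short_flask's own z axis and vertical above 0.44 rad).
It fails at once if the tall flask is moved more than 30 mm or tipped over (distance of tall_flask from where it was at the start of the episode above 0.03 m or angle between tall_flask's own z axis and vertical above 0.3 rad).
It also fails if it takes over 35 s, if anything falls off the work surface, if the arm or the gripper's body presses on something with over 40 N, if the wrist force passes 120 N, or if a joint passes its speed limit or range.

## Working session

There is one attempt and no reset: what is moved stays moved. The work goes in short steps, Python scripts to look and compute and a tool call to move; the robot and the scene stay as the last step left them, time stands still between calls to the robot, and variables do not carry over. Pictures are saved under pics/ and viewed, on a budget of 10 in all, crops included, one or two more only if the job needs it, and the job is handed in when it is done.

Besides the shell and the picture viewer there is one more tool, called after "Request:" as name(argument=value, ...) on one line, values as JSON. move_arm: Moves the arm, as the interface text tells. Its arguments: {"type":"object","properties":{"series":{"type":"array"}},"required":["series"]}

```bash
mkdir -p pics
python3 - <<'E'
from rig import bot,optics
import cv2
s=bot.read_state();print(s, bot.nose_length)
for n in("side","top","wrist"):
    cv2.imwrite(f"pics/{n}0.png",optics.capture(n)[:,:,::-1]);print(n,optics.camera_params(n))
E
```

```text
{'time_s': 0.0, 'joint_positions': array([ 5.54316324e+01,  3.02771175e+01,  8.21543777e+01,  1.98375405e-03,
        6.76883391e+01, -1.02277876e+01]), 'qvel': array([ 0.02667483,  0.03450725, -0.04374841,  0.01070045, -0.02164424,
        0.03283178]), 'tau': array([-4.73796626e-04, -4.40047967e+01, -1.76590294e+01,  6.33142982e-02,
        5.82370616e-02, -1.67531516e-04]), 'position': array([0.2571824 , 0.568897  , 0.23860255]), 'tcp_rot': array([[-9.11105915e-01,  4.12170522e-01, -1.21307130e-03],
       [ 4.12172110e-01,  9.11104411e-01, -1.70407250e-03],
       [ 4.02866161e-04, -2.05258469e-03, -9.99997812e-01]]), 'force': array([ 0.22168736, -0.13068356, -0.87454277]), 'moment': array([ 0.05993636,  0.03822936, -0.03447963]), 'opening': 0.9982220054288686} 0.017
side {'vfov': 53.459237008837405, 'cx': 328.25309379834613, 'cy': 203.83766914456646, 'world_from_camera': array([[ 0.84724539, -0.28939566,  0.44544967,  0.1348788 ],
       [-0.53095483, -0.48692334,  0.69353632, -0.60952255],
       [ 0.01619344, -0.8241091 , -0.56619958,  0.65678388],
       [ 0.        ,  0.        ,  0.        ,  1.        ]])}
top {'vfov': 43.93523044543881, 'cx': 324.02622662178027, 'cy': 201.90181349568715, 'world_from_camera': array([[-0.00515933, -0.99828775,  0.05826619,  0.50201775],
       [-0.99998423,  0.00527969,  0.00191197,  0.07274771],
       [-0.00221633, -0.0582554 , -0.99829925,  1.3349276 ],
       [ 0.        ,  0.        ,  0.        ,  1.        ]])}
wrist {'vfov': 58.06416623227649, 'cx': 317.7931095342778, 'cy': 203.35843548920383, 'hand_eye': array([[-6.48788457e-04, -9.58054253e-01, -2.86586160e-01,
         7.77549797e-02],
       [ 9.99999267e-01, -9.14446469e-04,  7.93134419e-04,
         4.78321939e-04],
       [-1.02193351e-03, -2.86585436e-01,  9.58054144e-01,
        -1.45824715e-01],
       [ 0.00000000e+00,  0.00000000e+00,  0.00000000e+00,
         1.00000000e+00]])}
```

View pics/side0.png

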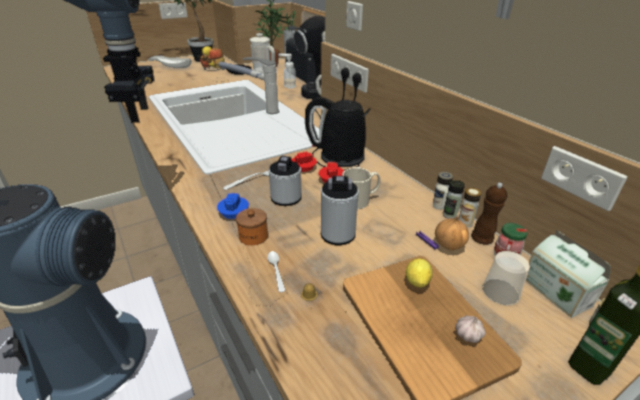

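View pics/top0.png

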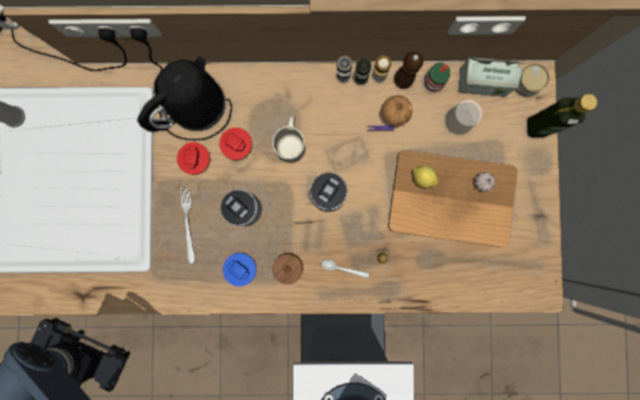

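The side view shows the short flask at (286,180) and the tall one at (339,210). In the top view they are at (239,207) and (328,191). The red lids at (193,158) and (236,144) and the blue one at (240,269) are decoys. The black lid at (239,207) on the shorter cylinder is the one meant, and I'll confirm it in an enlarged crop.

Run:
```python
import cv2,numpy as np
t=cv2.imread("pics/top0.png")
a=cv2.resize(t[180:235,210:270],None,fx=7,fy=7,interpolation=cv2.INTER_CUBIC)
b=cv2.resize(cv2.imread("pics/side0.png")[140:220,260:310],None,fx=4.8125,fy=4.8125,interpolation=cv2.INTER_CUBIC)
b=b[:385]
cv2.imwrite("pics/crop1.png",np.hstack([a,b]));print(a.shape,b.shape)
```

```text
(385, 420, 3) (385, 241, 3)
```

View pics/crop1.png

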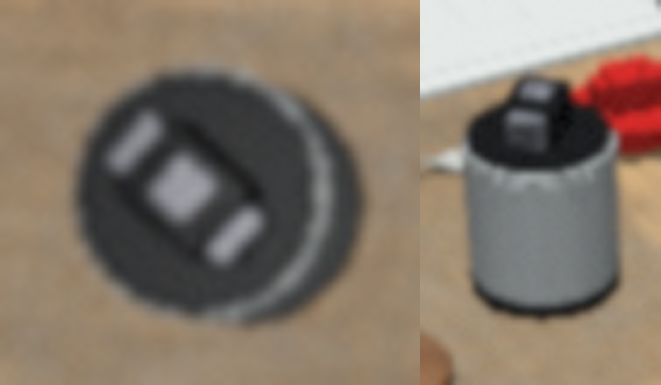

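The crop shows a black lid with grey buttons at crop (135,143) and (235,235) on a short steel flask, not red or blue, so this is the right one. Next I'll turn these into world positions.

```bash
cat > h.py <<'E'
import numpy as np
from rig import bot,optics
def ray(name,u,v,z,st=None):
    p=optics.camera_params(name); f=200/np.tan(np.radians(p["vfov"]/2))
    if name=="wrist":
        T=np.eye(4);T[:3,:3]=st["tcp_rot"];T[:3,3]=st["position"];T=T@p["hand_eye"]
    else: T=p["world_from_camera"]
    d=T[:3,:3]@[(u-p["cx"])/f,(v-p["cy"])/f,1]; o=T[:3,3]
    return o+d*(z-o[2])/d[2]
def proj(name,P):
    p=optics.camera_params(name); f=200/np.tan(np.radians(p["vfov"]/2))
    q=np.linalg.inv(p["world_from_camera"])@[*P,1]
    return np.array([p["cx"]+f*q[0]/q[2],p["cy"]+f*q[1]/q[2]]).round(1)
E
python3 - <<'E'
from h import *
c=lambda x,y:(210+(x+.5)/7-.5,180+(y+.5)/7-.5)
a=ray("top",*c(135,143),.127);b=ray("top",*c(235,235),.127);m=ray("top",*c(182,188),.131)
print(a,b,(a+b)/2,np.linalg.norm(a-b),np.degrees(np.arctan2(b[1]-a[1],b[0]-a[0])),m)
for q in[(400,151),(517,166),(508,245),(390,228)]:print(ray("top",*q,.022))
print(ray("top",328,189,.171), proj("side",(a+b)/2))
s=bot.read_state();y=s["tcp_rot"][:,1];print(np.degrees(np.arctan2(y[1],y[0])))
E
```

```text
[0.57840002 0.30743165 0.127     ] [0.54610986 0.272395   0.127     ] [0.56225494 0.28991333 0.127     ] 0.04764684220935679 -132.66400551994582 [0.56239583 0.2902246  0.131     ]
[ 0.71358811 -0.12810137  0.022     ]
[ 0.67164253 -0.43881139  0.022     ]
[ 0.46224277 -0.40927156  0.022     ]
[ 0.50861585 -0.09878618  0.022     ]
[0.6003364  0.06546177 0.171     ] [284.  159.3]
65.65928737121118
```

Request:
move_arm(series=[[-0.056,-0.018,0,0.065,0.087],[-0.112,-0.037,0,0.13,0.087],[-0.168,-0.055,0,0.195,0.087],[-0.224,-0.073,0,0.26,0.087],[-0.28,-0.092,0,0.32,0.087]])

```text
time_s: 0.78
position: [0.4756, 0.3684, 0.2387]
tcp_rot: [[-0.734, 0.679, -0.001], [0.679, 0.734, -0.001], [-0.0, -0.002, -1.0]]
force: [0.9, -0.3, 0.8]
opening: 0.997
```

```bash
cat >> h.py <<'E'
def need(t,ang=None):
    s=bot.read_state();R=s["tcp_rot"];y=R[:,1]
    a=np.degrees(np.arctan2(y[1],y[0]))
    print("t",round(s["time_s"],2),"pos",s["position"].round(4),"yang",a.round(2),"F",s["force"].round(1),"op",round(s["opening"]*87,1),"j",s["joint_positions"].round(0))
    print("tool shift",(R.T@(np.array(t)-s["position"])).round(4), None if ang is None else "roll %.3f"%np.radians((a-ang+90)%180-90))
E
python3 -c "
from h import *
need((.562,.290,.20),47.3)"
```

```text
t 0.78 pos [0.4756 0.3684 0.2387] yang 47.22 F [ 0.9 -0.3  0.8] op 86.7 j [ 27.  28.  86.  -0.  66. -20.]
tool shift [-0.1167  0.0012  0.0387] roll -0.001
```

Request:
move_arm(series=[[-0.055,0.001,0.005,0,0.087],[-0.1,0.001,0.015,0,0.087],[-0.1165,0.001,0.025,0,0.087],[-0.1165,0.001,0.03,0,0.087],[-0.1165,0.001,0.03,0,0.087]])

```text
time_s: 1.4
position: [0.5599, 0.291, 0.2079]
tcp_rot: [[-0.735, 0.678, -0.004], [0.678, 0.735, -0.001], [0.002, -0.004, -1.0]]
force: [0.5, 0.7, 0.2]
opening: 1.0
```

Run:
```python
from h import *
import cv2
need((.562,.290,.125),47.3)
cv2.imwrite("pics/w1.png",optics.capture("wrist")[:,:,::-1])
```

```text
t 1.4 pos [0.5599 0.291  0.2079] yang 47.3 F [0.5 0.7 0.2] op 87.0 j [ 17.  33.  83.  -0.  65. -30.]
tool shift [-0.0024  0.001   0.0829] roll -0.000
```

View pics/w1.png

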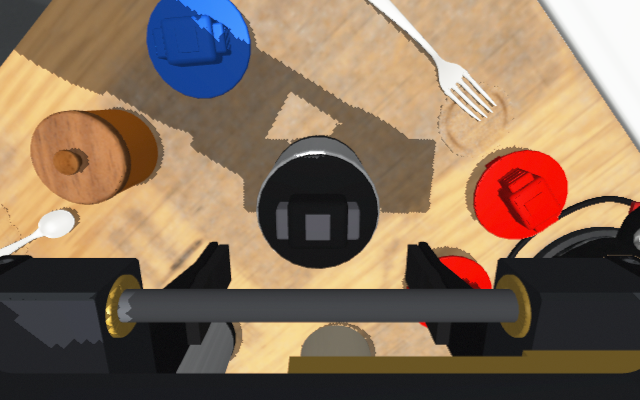

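The wrist view shows the lid square to the jaws. Its disc spans columns 258–379, the buttons are near (281,221) and (355,221), and the top patch is centred at (318,228). I'll check these in world coordinates.

Run:
```python
from h import *
s=bot.read_state()
a=ray("wrist",282,208,.127,s);b=ray("wrist",354,208,.127,s)
print(a,b,np.linalg.norm(a-b),ray("wrist",318,228,.131,s),ray("wrist",318.5,208,.105,s), ray("wrist",318,240,.131,s),ray("wrist",318,214,.131,s))
m=ray("wrist",318,228,.131,s);need((*m[:2],.125),47.3)
```

```text
[0.5395052  0.27914577 0.127     ] [0.57175977 0.31412884 0.127     ] 0.04758332147556065 [0.56488615 0.28811135 0.131     ] [0.56090261 0.29223718 0.105     ] [0.57115057 0.28233104 0.131     ] [0.557736   0.29470894 0.131     ]
t 1.45 pos [0.5601 0.2913 0.2085] yang 47.33 F [-0.5  0.2  0.8] op 87.0 j [ 17.  33.  83.  -0.  65. -30.]
tool shift [-0.0057  0.0011  0.0835] roll 0.001
```

Request:
move_arm(series=[[-0.003,0.001,0.03,0,0.087],[-0.003,0.001,0.055,0,0.087],[-0.003,0.001,0.074,0,0.087],[-0.003,0.001,0.082,0,0.087],[-0.003,0.001,0.082,0,0.087]])

```text
time_s: 2.08
position: [0.5622, 0.2907, 0.1266]
tcp_rot: [[-0.736, 0.677, -0.003], [0.677, 0.736, -0.001], [0.001, -0.003, -1.0]]
force: [-0.2, 0.0, 0.5]
opening: 1.003
```

Run:
```python
from h import *
import cv2
need((.5625,.2895,.126),47.3)
w=optics.capture("wrist")[:,:,::-1];t=optics.capture("side")[:,:,::-1]
t=cv2.resize(t[110:230,230:350],(400,400),interpolation=cv2.INTER_CUBIC)
cv2.imwrite("pics/w2.png",np.hstack([w[:,120:520],t]))
```

```text
t 2.08 pos [0.5622 0.2907 0.1266] yang 47.41 F [-0.2  0.   0.5] op 87.2 j [ 17.  39.  86.  -0.  55. -30.]
tool shift [-0.0011 -0.0007  0.0006] roll 0.002
```

View pics/w2.png

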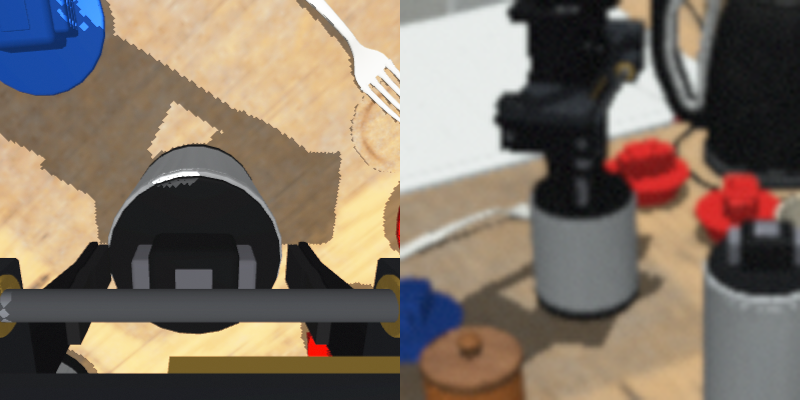

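The jaws straddle the lid and are centred to about a pixel, with the housing at crop columns 133–257 and the jaw tips at 108 and 287. Closing now.

Request:
move_arm(series=[[-0.001,0,0.001,0,0.06],[-0.001,0,0.001,0,0.05],[-0.001,0,0.001,0,0.035],[-0.001,0,0.001,0,0.03],[-0.001,0,0.001,0,0.03]])

```text
time_s: 2.8
position: [0.5638, 0.2898, 0.1267]
tcp_rot: [[-0.736, 0.677, -0.001], [0.677, 0.736, -0.001], [0.0, -0.001, -1.0]]
force: [-0.9, -0.6, 2.6]
opening: 0.518
```

Request:
move_arm(series=[[0,0,0,0,0.03],[0,0,0,0,0.03],[0,0,0,0,0.03]])

```text
time_s: 3.18
position: [0.5637, 0.2896, 0.1267]
tcp_rot: [[-0.736, 0.677, -0.001], [0.677, 0.736, -0.001], [0.0, -0.002, -1.0]]
force: [-2.1, -1.1, 2.0]
opening: 0.462
```

The opening is 40.2 mm, so both buttons are flush. Lifting slowly.

Request:
move_arm(series=[[0,0,-0.005,0,0.03],[0,0,-0.013,0,0.03],[0,0,-0.023,0,0.03],[0,0,-0.035,0,0.03],[0,0,-0.05,0,0.03]])

```text
time_s: 3.8
position: [0.5637, 0.2898, 0.1777]
tcp_rot: [[-0.736, 0.677, -0.001], [0.677, 0.736, -0.001], [0.0, -0.002, -1.0]]
force: [-0.2, -0.1, -1.0]
opening: 0.463
```

Request:
move_arm(series=[[0,0,-0.02,0,0.03],[0,0,-0.045,0,0.03],[0,0,-0.07,0,0.03],[0,0,-0.09,0,0.03],[0,0,-0.1,0,0.03]])

```text
time_s: 4.42
position: [0.5644, 0.29, 0.28]
tcp_rot: [[-0.736, 0.677, 0.002], [0.677, 0.736, -0.0], [-0.001, 0.001, -1.0]]
force: [0.7, -0.2, -1.5]
opening: 0.458
```

Run:
```python
from h import *
import cv2
need((.535,-.26,.25))
w=optics.capture("wrist")[:,:,::-1];t=optics.capture("side")[:,:,::-1]
t=cv2.resize(t[80:220,230:370],(400,400),interpolation=cv2.INTER_CUBIC)
cv2.imwrite("pics/w3.png",np.hstack([w[:,120:520],t]))
```

```text
t 4.42 pos [0.5644 0.29   0.28  ] yang 47.37 F [ 0.7 -0.2 -1.5] op 39.9 j [ 17.  29.  78.  -0.  73. -30.]
tool shift [-0.3508 -0.4247  0.03  ] None
```

View pics/w3.png

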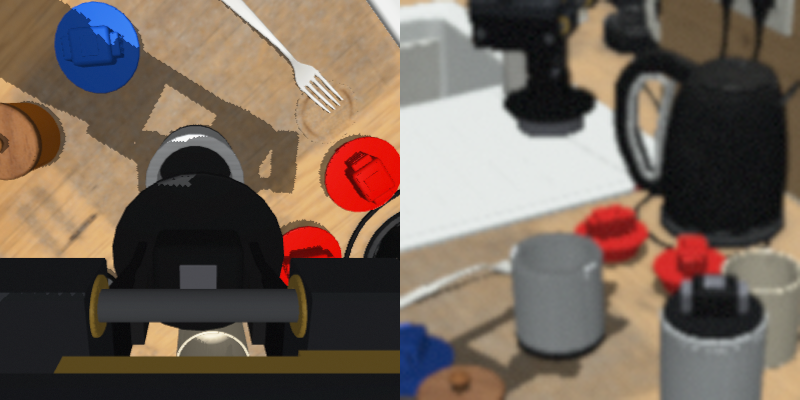

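The lid is held level, with the plug visible in the right half at (550,128). The flask stands open at (558,295) and is undisturbed. I'll carry the lid over to the near half of the board, aiming for (0.5345, -0.261). It passes about 60 mm above the tall flask.

Request:
move_arm(series=[[-0.02,-0.024,0,0,0.03],[-0.05,-0.061,0,0,0.03],[-0.083,-0.1,0,0,0.03],[-0.116,-0.14,0,0,0.03],[-0.149,-0.18,0,0,0.03]])

```text
time_s: 5.15
position: [0.5514, 0.0552, 0.2785]
tcp_rot: [[-0.736, 0.677, -0.0], [0.677, 0.736, 0.0], [0.0, 0.0, -1.0]]
force: [0.8, -0.4, -1.6]
opening: 0.457
```

Request:
move_arm(series=[[-0.033,-0.04,0,0,0.03],[-0.066,-0.08,0,0,0.03],[-0.1,-0.12,0,0,0.03],[-0.133,-0.16,0,0,0.03],[-0.16,-0.195,0,0,0.03]])

```text
time_s: 5.78
position: [0.5364, -0.1984, 0.2775]
tcp_rot: [[-0.735, 0.678, -0.001], [0.678, 0.735, 0.001], [0.002, -0.0, -1.0]]
force: [0.7, 1.0, -1.4]
opening: 0.455
```

```bash
python3 -c "
from h import *
need((.5345,-.261,.15))"
```

```text
t 5.78 pos [ 0.5364 -0.1984  0.2775] yang 47.33 F [ 0.7  1.  -1.4] op 39.6 j [-31.  24.  87.   0.  69. -79.]
tool shift [-0.0412 -0.0473  0.1275] None
```

Request:
move_arm(series=[[-0.025,-0.03,0.01,0,0.03],[-0.041,-0.047,0.04,0,0.03],[-0.041,-0.047,0.08,0,0.03],[-0.041,-0.047,0.115,0,0.03],[-0.041,-0.047,0.128,0,0.03]])

```text
time_s: 6.4
position: [0.5327, -0.2595, 0.1465]
tcp_rot: [[-0.735, 0.678, -0.006], [0.678, 0.735, 0.005], [0.008, -0.001, -1.0]]
force: [0.8, -0.5, -1.3]
opening: 0.456
```

Run:
```python
from h import *
import cv2
need((.5345,-.261,.073))
t=optics.capture("top")[:,:,::-1]
p=np.array([proj("top",(.5345,-.261,.022))]);print(p)
w=optics.capture("wrist")[:,:,::-1]
s=optics.capture("side")[:,:,::-1]
cv2.imwrite("pics/w4.png",np.hstack([w[:,120:520],cv2.resize(s[220:400,340:520],(400,400),interpolation=cv2.INTER_CUBIC)]))
```

```text
t 6.4 pos [ 0.5327 -0.2595  0.1465] yang 47.31 F [ 0.8 -0.5 -1.3] op 39.7 j [-37.  35.  91.  -0.  54. -84.]
tool shift [-0.0029  0.0002  0.0735] None
[[451.2 217.9]]
```

View pics/w4.png

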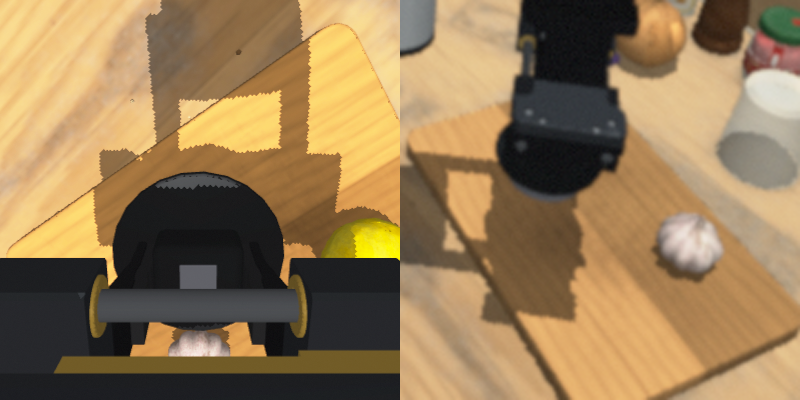

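The lid is over the near half, clear of the lemon at (365,240) and the garlic. By the heights, contact should come at TCP z of about 0.069. Lowering.

Request:
move_arm(series=[[-0.002,0,0.03,0,0.03],[-0.002,0,0.053,0,0.03],[-0.002,0,0.067,0,0.03],[-0.002,0,0.073,0,0.03],[-0.002,0,0.075,0,0.03]])

```text
time_s: 7.18
position: [0.5364, -0.2621, 0.0748]
tcp_rot: [[-0.736, 0.678, -0.001], [0.678, 0.736, 0.001], [0.001, -0.0, -1.0]]
force: [0.3, 0.4, -1.8]
opening: 0.459
```

Request:
move_arm(series=[[0,0,0.001,0,0.03],[0,0,0.002,0,0.03],[0,0,0.002,0,0.03]])

```text
time_s: 7.55
position: [0.5365, -0.2622, 0.0731]
tcp_rot: [[-0.735, 0.678, -0.001], [0.678, 0.735, 0.0], [0.001, -0.0, -1.0]]
force: [-0.6, 0.1, -0.3]
opening: 0.462
```

Request:
move_arm(series=[[0,0,0.001,0,0.03],[0,0,0.002,0,0.03],[0,0,0.003,0,0.03],[0,0,0.003,0,0.03]])

```text
time_s: 8.05
position: [0.5364, -0.2621, 0.0699]
tcp_rot: [[-0.736, 0.678, -0.001], [0.678, 0.736, 0.001], [0.001, -0.0, -1.0]]
force: [0.6, 0.3, -1.6]
opening: 0.455
```

Request:
move_arm(series=[[0,0,0.001,0,0.03],[0,0,0.0015,0,0.03],[0,0,0.002,0,0.03],[0,0,0.002,0,0.03]])

```text
time_s: 8.55
position: [0.5365, -0.2621, 0.0688]
tcp_rot: [[-0.736, 0.677, -0.001], [0.677, 0.736, 0.0], [0.001, -0.0, -1.0]]
force: [-1.8, 1.0, 6.0]
opening: 0.46
```

Contact: Fz rose to +6 N at z = 0.0688, as expected. Releasing, then going straight up.

Request:
move_arm(series=[[0,0,0,0,0.045],[0,0,0,0,0.055],[0,0,0,0,0.07],[0,0,0,0,0.08],[0,0,0,0,0.08]])

```text
time_s: 9.18
position: [0.5365, -0.2622, 0.0688]
tcp_rot: [[-0.736, 0.677, -0.001], [0.677, 0.736, 0.0], [0.0, -0.0, -1.0]]
force: [0.4, -0.7, -0.6]
opening: 0.869
```

Request:
move_arm(series=[[0,0,-0.01,0,0.08],[0,0,-0.03,0,0.08],[0,0,-0.07,0,0.08],[0,0,-0.12,0,0.08],[0,0,-0.17,0,0.08]])

```text
time_s: 9.8
position: [0.5364, -0.2621, 0.2409]
tcp_rot: [[-0.736, 0.677, -0.0], [0.677, 0.736, -0.0], [0.0, -0.0, -1.0]]
force: [0.4, 0.2, -0.1]
opening: 0.919
```

Request:
move_arm(series=[[0.03,0.03,0,0,0.08],[0.06,0.07,0,0,0.08],[0.09,0.11,0,0,0.08],[0.11,0.14,0,0,0.08],[0.11,0.14,0,0,0.08]])

```text
time_s: 10.42
position: [0.5502, -0.0821, 0.2416]
tcp_rot: [[-0.738, 0.674, 0.0], [0.674, 0.738, 0.0], [-0.0, 0.0, -1.0]]
force: [-0.3, -0.1, 0.2]
opening: 0.919
```

Run:
```python
from h import *
import cv2
need((.5345,-.261,.073))
t=optics.capture("top")[:,:,::-1];s=optics.capture("side")[:,:,::-1]
print(proj("top",(.5365,-.262,.073)),proj("top",(.5625,.2895,.1)))
r=lambda i,w,h:cv2.resize(i,(w,h),interpolation=cv2.INTER_CUBIC)
cv2.imwrite("pics/f.png",np.hstack([r(t[130:270,200:530],471,200),r(s[120:400,240:520],200,200)]) if 0 else np.vstack([r(t[130:260,200:530],800,315),np.hstack([r(s[130:230,240:400],400,250),r(s[240:365,340:540],400,250)])]))
```

```text
t 10.43 pos [ 0.5502 -0.0821  0.2416] yang 47.59 F [-0.3 -0.1  0.2] op 80.0 j [-20.  25.  92.   0.  63. -68.]
tool shift [-0.1091 -0.1427  0.1686] None
[456.7 216.6] [238.1 207. ]
```

View pics/f.png

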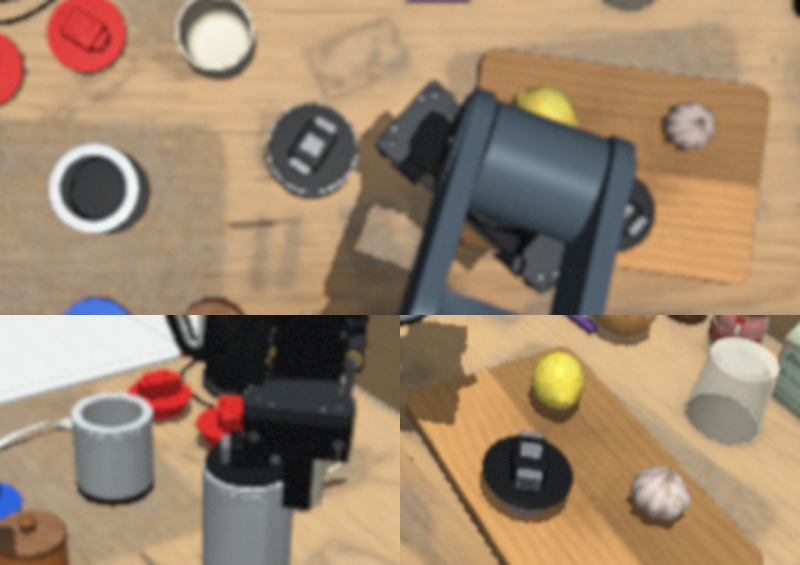

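The lid stands level on the near half of the board with its buttons out. The short flask's mouth is at about (239,208) against the (238,207) predicted for its start position, and the tall flask is in place. The arm is clear, with force near 0.

```bash
python3 -c "
from rig import hand_in
print(hand_in())"
```

```text
the job is handed in; nothing more can be done
None
```

The short flask's lid is off and stands right way up on the near half of the chopping board. I handed the job in at about 10.5 s, and no verdict was reported.

- **Pinch and lift:** the jaws closed to 40 mm, which is both buttons flush, and the lid came straight out.
- **Placing:** I carried it over the tall flask and lowered it until it touched, at 6 N and the expected height. I then released it and backed away.
- **Last checks:** the final picture shows the lid level, buttons out, at about (0.536, -0.262). The short flask stands upright within about 2 mm of its start by pixel position, and the tall flask looks in place. The arm was clear of everything with force near zero.

No check failed. The lid position estimates from the two cameras differed by 3–4 mm before the grasp, so I aimed between them. The top camera's view of the placed lid was partly blocked by the arm, so the side view is what shows it level. That the buttons sprang fully out was judged by eye, not measured.

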